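# Clear the microscope stage, then hold a specimen block in its corner stops

### The arm

A 7-joint arm with a two-finger parallel gripper is mounted at the origin on the work surface. World frame = base frame: x ahead of the robot, y to its left, z up, the work surface at z = 0. Lengths are in m, angles in rad, forces in N, time in s.
With the tool pointing down it reaches from about 0.425 to 1.025 m from the base axis. Payload 3.6 kg.
Tool frame: the origin (TCP) lies on the centre line of the jaws, within the pads' length; the fingertips stand 19 mm ahead of it and the grasp point (between the pads) is the TCP (bot.tip_reach is the distance from the TCP to the fingertips, in m); z points along the fingers, x is the direction in which the jaws open and shut, and the axes are right-handed (so a half turn about z gives the same grasp; the last joint's range is limited). The gripper opens to 85 mm and grips with 20 to 120 N. Pads are 22 mm wide; open, the fingers measure 114 mm over their backs; the gripper's body (76 mm by 85 mm) begins 54 mm behind the grasp point. The pads swing forward as they close: fully open they stand 13 mm farther back than shut.
Start: joints at [1.127, 0.591, 0.048, 1.609, -0.033, 0.943, -0.034], TCP at [0.249, -0.681, 0.25] pointing down, gripper open.
Joint ranges: [-2.69, 2.69], [-0.47, 2.24], [-1.27, 1.36], [0.19, 2.51], [-1.53, 4.68], [0.08, 2.07], [-3.09, 3.09]. Speed limits (rad/s): [2.57, 2.57, 3.14, 3.14, 3.14, 3.14, 3.14].

### API

Orientations are given as a rotation vector (axis times angle).
In Python, from workcell import bot gives the robot as it stands.
- The arm moves only by the shell command python3 -m jog 'ROWS' [FORCE]. ROWS is a JSON object of lists of equal length, an entry for each row: "translation": the shift along the world's x, y, z in m, a list of three; "roll": the turn about the world's z in degrees; "jaw": the opening, from 0 (shut) to 1 (fully open). In form: {"translation": [[dx, dy, dz], ...], "roll": [roll, ...], "jaw": [jaw, ...]}. A call has 1 to 20 rows; each row is the pose to reach, as a shift and turn from the pose commanded when the call began; what a row does not reach only later rows make up. A row lasts 1/12 s, in which the tool goes at most 41.7 mm and 7.16 degrees, less where a joint would pass 70% of its speed; a pose out of reach is approached as far as the arm can. A call with a gripper value outside its range is refused whole. The fingers move at their own pace and stop on an object; FORCE is the grip in N (left out, the last holds). Time passes only in rows, so rows that repeat a pose let the fingers close. It gives the time, the measured TCP pose, the force and the opening at its end, in the units of the state.
- bot.sense(): the state, without advancing time (a new reading comes with each control period).
- bot.read_camera(name): name is "side" or "top" or "wrist"; returns a dict with "image" (384x512x3 uint8, blue, green, red), "z_map" (384x512 float32, m along the optical axis (not along the pixel's ray), 0 where there is no reading), "camera_matrix" (3x3 intrinsics, pixels), "T" (4x4, takes a point from camera to world coordinates). Camera axes: x right, y down, z forward; pixel columns grow to the right and rows downward; lengths in m; the calibration is good to about 2 mm. A picture is of the moment at which its call begins.
- bot.sign_off(): hands the job in, once; it reports no verdict.
The state is a dict: "clock": time; "q": joint angles; "joint_velocities": joint speeds; "joint_torque": joint torques, N m; "tool_pos": TCP position; "tcp_rot": TCP orientation; "ft_force": force on the tool from outside, world axes, zero at the start; "wrist_torque": the same for the moment, N m; "opening": opening from 0.0 (shut) to 1.0 (fully open).
Only numpy, scipy, OpenCV 4.12 (cv2) and the standard library are available. Lean on these libraries where they do the work, as an engineer would, in place of code of your own. Each camera call takes 0.05 s, during which the arm holds its last target. There are 200 camera calls.

### The job

Clear the measuring stage: stand the capped vial upright in the round dish and lay the flat slide mailer in the rectangular tray. Then load the larger resin specimen block on the stage, upright as it stands, its long side along the longer stop bar, push it gently but firmly home into the corner against both stop bars at once, and finish still gripping it and pressing it against both bars: do not let go. Leave everything else on the bench where it is.

Things in the scene. Friction and masses are not known exactly. Their poses are not given: they have to be found in the camera images.
- stage: Fixed dark steel stage plate lying on the bench, 240 (x) x 200 (y) x 16 mm thick; origin at the centre of its underside, z up. Its position and yaw vary. Two low aluminium stop bars stand on its top along the far (+x) and left (+y) edges and meet in a corner.
- corner (a point): The corner of the stops: on the plate's top surface (16 mm above the bench), where the inner faces of the two bars meet; 95 mm in +x and 75 mm in +y of the plate's centre; axes parallel to the stage's. The block belongs on its -x, -y side: fully home, the block's centre is 30 mm in -x and 20 mm in -y from here.
- stop_long: The longer stop bar, 150 mm long along the stage's x, 12 mm wide, 10 mm high above the plate; fixed to the stage. Origin at the centre of its underside. Its inner face looks to the stage's -y. The bar is rigid.
- stop_short: The shorter stop bar, 70 mm long along the stage's y, 12 mm wide, 10 mm high above the plate; fixed to the stage. Origin at the centre of its underside. Its inner face looks to the stage's -x. The bar is rigid.
- block: The larger of two ivory resin specimen blocks, rigid, 60 mm (its x) x 40 mm (its y) x 45 mm high, about 0.13 kg, standing on the bench to the robot's right; origin at the centre of its underside, z up. It may be used either way round (half turn).
- vial: Capped amber glass sample vial, 24 mm diameter, 55 mm tall (white cap 23 mm wide on the top 15 mm), 35 g, standing on the stage plate where the block has to go; origin at the centre of its underside, z along its axis, up.
- mailer: Flat closed white plastic slide mailer with a grey seam, 80 mm (its x) x 30 mm (its y) x 14 mm high, 30 g, lying flat on the stage plate; origin at the centre of its underside.
- dish: Round open steel dish fixed to the bench on the robot's left, 120 mm across the rim, 30 mm high, wall 3 mm, inner floor 4 mm above the bench and 106 mm across; origin at the centre of its underside. Dish and tray swap places.
- tray: Rectangular open steel tray fixed to the bench on the robot's left, 140 mm (its x) x 110 mm (its y) x 30 mm high, walls and floor 5 mm; origin at the centre of its underside.
- small_block: Bystander: the smaller resin block, 35 x 35 x 25 mm high, on the bench to the robot's right; origin at the centre of its underside. It and the larger block swap places. Not to be moved.
- petri: Bystander: closed white petri dish, 92 mm diameter, 18 mm high; origin at the centre of its underside.
- oil_bottle: Bystander: small amber oil bottle, 40 mm diameter, 75 mm tall; origin at the centre of its underside.
- pen: Bystander: black pen, 12 mm thick, 130 mm long, lying near the robot base; origin at the middle of its underside.
- canister: Bystander: grey objective canister with a black lid, 38 mm diameter, 50 mm tall, near the robot base; origin at the centre of its underside.

How it is judged:
By the outcome, as a careful person would: the job done as asked, in the order asked, and still so for the second after the job is handed in, while the arm keeps its last pose, push and grip.
It also fails if it takes over 72 s, if anything falls off the work surface, if the arm or the gripper's body presses on something with over 40 N, if the wrist force passes 120 N, or if a joint passes its speed limit or range.

## Working session

There is one attempt and no reset: what is moved stays moved. The work goes in short steps, Python scripts to look and compute and a shell command to move; the robot and the scene stay as the last step left them, time stands still between calls to the robot, and variables do not carry over. Pictures are saved under pics/ and viewed, about 8 in all and at most 12, crops included, and the job is handed in when it is done.

```bash
mkdir -p pics
python3 - <<'E'
from workcell import bot
import cv2,numpy as np,pickle
s=bot.sense(); print({k:np.round(v,3) for k,v in s.items()})
for n in ("top","side"):
    c=bot.read_camera(n); cv2.imwrite(f"pics/{n}0.png",c["image"]); pickle.dump(c,open(f"{n}0.pkl","wb")); print(n,c["T"].round(3),c["camera_matrix"].round(1))
E
ls
```

```text
{'clock': np.float64(0.0), 'q': array([ 1.126,  0.592,  0.048,  1.61 , -0.033,  0.943, -0.034]), 'joint_velocities': array([-0.001, -0.   ,  0.003, -0.   ,  0.   , -0.   ,  0.   ]), 'joint_torque': array([ 0.0000e+00, -5.4870e+01,  1.5470e+00, -1.9812e+01,  9.0000e-03,
        9.0000e-03,  0.0000e+00]), 'tool_pos': array([ 0.249, -0.68 ,  0.249]), 'tcp_rot': array([-2.574,  1.799,  0.003]), 'ft_force': array([ 0.76 , -0.223,  0.311]), 'wrist_torque': array([-0.015, -0.005,  0.051]), 'opening': np.float64(1.001)}
top [[ 0.008 -0.996  0.093  0.433]
 [-1.    -0.007  0.019 -0.076]
 [-0.018 -0.093 -0.995  1.141]
 [ 0.     0.     0.     1.   ]] [[463.1   0.  258.3]
 [  0.  463.1 196.8]
 [  0.    0.    1. ]]
side [[ 0.993 -0.098  0.059  0.483]
 [-0.113 -0.767  0.632 -0.655]
 [-0.017 -0.635 -0.773  0.749]
 [ 0.     0.     0.     1.   ]] [[403.8   0.  260.2]
 [  0.  403.8 188.1]
 [  0.    0.    1. ]]
pics
side0.pkl
top0.pkl
```

View pics/top0.png

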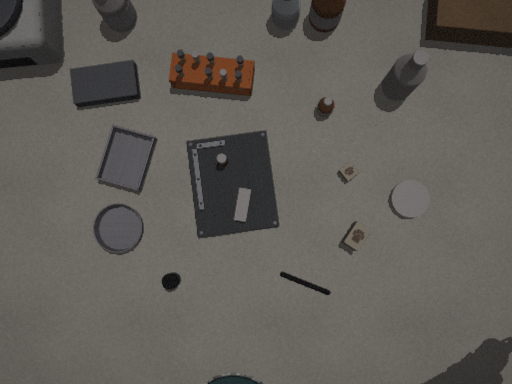

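The picture shows the stage around (233,185), vial (222,159), mailer (243,204), tray (127,159), dish (120,228), larger block (356,237) and small block (348,172). Next I'll measure from the depth map.

```bash
cat > h.py <<'E'
import numpy as np,cv2
def cloud(c):
    z=c["z_map"]; v,u=np.indices(z.shape); K=c["camera_matrix"]
    p=np.stack([(u-K[0,2])*z/K[0,0],(v-K[1,2])*z/K[1,1],z],-1)
    w=p@c["T"][:3,:3].T+c["T"][:3,3]; w[z==0]=np.nan
    return w
def rect(w,roi,lo,hi,biggest=True):
    """min-area rectangle in world xy (mm) of points in pixel roi (u0,v0,u1,v1) with height lo..hi"""
    u0,v0,u1,v1=roi; m=np.zeros(w.shape[:2],np.uint8)
    m[v0:v1,u0:u1]=((w[...,2]>lo)&(w[...,2]<hi))[v0:v1,u0:u1]
    if biggest:
        n,l,s,_=cv2.connectedComponentsWithStats(m); m=l==1+np.argmax(s[1:,4])
    p=w[m>0]; r=cv2.minAreaRect((p[:,:2]*1000).astype(np.float32))
    return np.round(r[0],1),np.round(r[1],1),round(r[2],1),len(p),np.round(np.median(p[:,2])*1000,1)
E
python3 - <<'E'
import pickle; from h import *
c=pickle.load(open("top0.pkl","rb")); w=cloud(c)
for n,roi,lo,hi in [("bench",(290,195,330,260),-.02,.02),("stage",(175,120,290,245),.011,.045),("vial",(210,145,236,172),.045,.08),("mailer",(228,182,258,226),.0235,.04),
 ("long",(185,140,212,215),.0215,.035),("short",(196,135,230,152),.0215,.035),
 ("tray",(92,120,162,197),.02,.045),("dish",(88,198,150,258),.02,.045),("block",(335,215,380,260),.035,.06),("small",(333,155,365,190),.015,.04),("petri",(385,175,435,222),.01,.03),("can",(155,265,185,295),.03,.07),("bottle",(315,90,340,120),.03,.1),("pen",(275,265,335,300),.005,.03)]:
    try: print(n,*rect(w,roi,lo,hi))
    except Exception as e: print(n,e)
im=np.clip(c["image"].astype(float)*2,0,255).astype(np.uint8)[110:270,80:400]
cv2.imwrite("pics/crop.png",cv2.resize(im,(800,400),interpolation=cv2.INTER_CUBIC))
E
```

```text
bench [ 466.5 -181.3] [158.   96.9] 0.2 2588 -0.6
stage [572.8   9.8] [240.2 200.1] 8.2 7692 16.1
vial [624.4  31.1] [22.1 22.1] 56.0 91 70.4
mailer [520.  -16.8] [30.3 82.1] 81.2 424 29.6
long [591.4  91.5] [ 45.4 163.9] 84.7 374 25.9
short [666.6  65.3] [18.7 73. ] 14.6 143 25.9
tray [632.4 271.2] [112.4 140.2] 74.7 545 29.0
dish [460.6 283.7] [117.5 118.1] 48.5 315 28.5
block [ 445.9 -289.1] [40.6 60. ] 56.5 450 44.2
small [ 602.4 -274.5] [34.4 36. ] 37.2 214 24.1
petri [ 537.6 -423.6] [88. 92.] 0.5 1136 17.2
can [337.1 150.1] [35. 37.] 1.7 219 49.6
bottle [ 759.4 -217.3] [38.3 38.5] 87.8 235 51.7
pen [ 331.6 -169.2] [128.9  11.6] 68.8 259 10.2
```

View pics/crop.png

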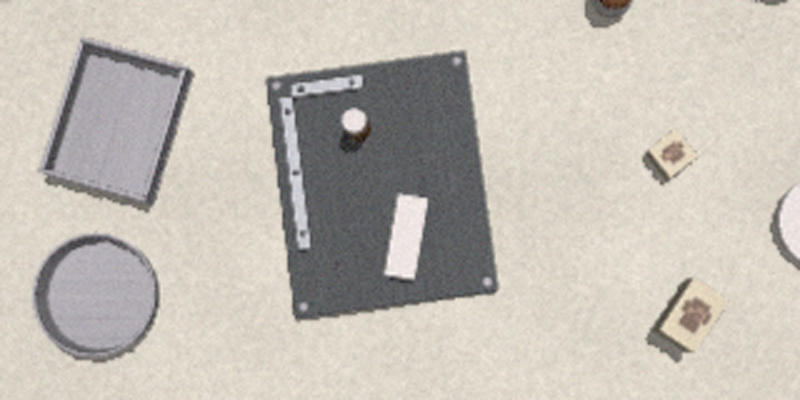

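Heights and sizes match the given ones. Stage centre is (573,10) with yaw about 8°. Vial is at (624,31), mailer at (520,-17) with yaw -9°, and block at (446,-289) with yaw -33.5°. Moving above the vial first.

```bash
python3 -m jog '{"translation":[[0.375,0.711,0],[0.375,0.711,0],[0.375,0.711,0],[0.375,0.711,0],[0.375,0.711,0],[0.375,0.711,0],[0.375,0.711,0],[0.375,0.711,0],[0.375,0.711,0],[0.375,0.711,0],[0.375,0.711,0],[0.375,0.711,0],[0.375,0.711,0],[0.375,0.711,0],[0.375,0.711,0],[0.375,0.711,0],[0.375,0.711,0],[0.375,0.711,0],[0.375,0.711,0],[0.375,0.711,0]],"roll":[-29,-29,-29,-29,-29,-29,-29,-29,-29,-29,-29,-29,-29,-29,-29,-29,-29,-29,-29,-29],"jaw":[0.6,0.6,0.6,0.6,0.6,0.6,0.6,0.6,0.6,0.6,0.6,0.6,0.6,0.6,0.6,0.6,0.6,0.6,0.6,0.6]}' 30
```

```text
clock: 1.77
tool_pos: [0.6268, 0.0395, 0.25]
tcp_rot: [-2.051, 2.373, 0.004]
ft_force: [0.3, 0.7, 0.0]
opening: 0.6
```

Run:
```python
from workcell import bot
from h import *
import pickle
bot.read_camera("wrist");bot.read_camera("wrist")
c=bot.read_camera("wrist"); pickle.dump(c,open("w1.pkl","wb")); s=bot.sense(); print(s["tool_pos"],s["tcp_rot"])
print(c["T"].round(3))
w=cloud(c)
H=np.zeros(c["image"].shape,np.uint8)
im=np.clip(c["image"].astype(float)*1.8,0,255).astype(np.uint8)
for n,f in [("vial",lambda w:(w[...,2]>.06)&(w[...,2]<.08)),("bars",lambda w:(w[...,2]>.022)&(w[...,2]<.03)&(w[...,0]>.5)&(w[...,1]>.04)),("plate",lambda w:(w[...,2]>.012)&(w[...,2]<.02))]:
    p=w[f(w)]; 
    if len(p): print(n,len(p),cv2.minAreaRect((p[:,:2]*1000).astype(np.float32)),np.median(p[:,2]))
cv2.imwrite("pics/w1.png",im)
```

```text
[0.62404733 0.03179934 0.24963147] [ 2.04588557e+00 -2.38289078e+00 -1.26965425e-03]
[[-0.146 -0.938 -0.313  0.705]
 [-0.989  0.138  0.049  0.024]
 [-0.003  0.317 -0.948  0.373]
 [ 0.     0.     0.     1.   ]]
vial 633 ((688.3746337890625, -91.85092163085938), (21.954269409179688, 300.9272155761719), 27.782794952392578) 0.07060757733616113
bars 3860 ((656.4193725585938, 183.73165893554688), (291.4089050292969, 347.4680480957031), 81.82363891601562) 0.026173499302370562
plate 22319 ((580.0314331054688, 8.34033203125), (657.50927734375, 488.00738525390625), 85.41580200195312) 0.01552085264052161
```

View pics/w1.png

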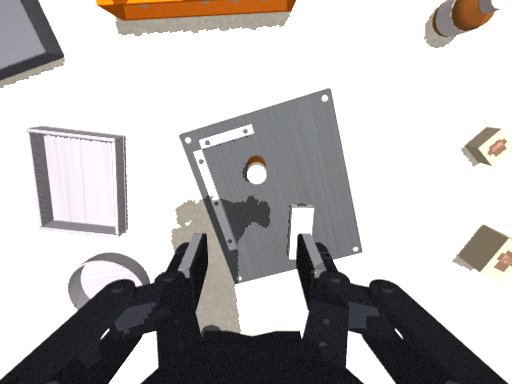

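The wrist view shows the vial cap at (257,174) and the bars at (215,200) and (227,136), with the fingers straddling at the bottom. I'll fit the vial and bars from this image.

```bash
cat > fit.py <<'E'
from h import *
def bars(c,rl,rs):
    """stage yaw (deg) and corner (mm) from bar tops in pixel rois"""
    w=cloud(c); hm=(w[...,2]>.0235)&(w[...,2]<.029)
    for n,r in (("long",rl),("short",rs)):
        m=np.zeros(hm.shape,np.uint8); m[r[1]:r[3],r[0]:r[2]]=hm[r[1]:r[3],r[0]:r[2]]
        nn,l,s,_=cv2.connectedComponentsWithStats(m); m=l==1+np.argmax(s[1:,4])
        p=w[m][:,:2]*1000
        (vx,vy,x0,y0)=cv2.fitLine(p.astype(np.float32),cv2.DIST_HUBER,0,.01,.01).ravel()
        print(n,len(p),cv2.minAreaRect(p.astype(np.float32)),"ang",np.degrees(np.arctan2(vy,vx)),"pt",x0,y0)
E
python3 - <<'E'
import pickle; from fit import *
c=pickle.load(open("w1.pkl","rb")); w=cloud(c)
bars(c,(185,148,240,258),(200,118,262,150))
print(rect(w,(240,150,275,195),.067,.08))
print("mailer",rect(w,(280,195,320,262),.0265,.035))
c=pickle.load(open("top0.pkl","rb")); bars(c,(187,149,208,213),(196,137,228,149))
E
```

```text
long 925 ((579.8602905273438, 92.38241577148438), (150.3942413330078, 13.291807174682617), 7.602349758148193) ang 8.09384 pt 584.11926 92.71079
short 532 ((665.3369750976562, 63.725650787353516), (12.668704986572266, 70.47278594970703), 8.924560546875) ang -81.59068 pt 665.32056 62.746532
(array([623.5,  31.5]), array([20.6, 22.2]), 82.3, 305, np.float64(70.5))
mailer (array([519.3, -16.8]), array([29.9, 81.1]), 80.9, 773, np.float64(29.4))
long 246 ((581.4717407226562, 92.36528778076172), (147.59385681152344, 12.444534301757812), 8.089393615722656) ang 8.155849 pt 580.962 92.29288
short 100 ((666.6102905273438, 63.167964935302734), (12.56027889251709, 68.3346939086914), 7.823431491851807) ang -78.9806 pt 666.4094 61.009575
```

```bash
python3 -m jog '{"translation":[[0,-0.0005,-0.04],[0,-0.0005,-0.08],[0,-0.0005,-0.12],[0,-0.0005,-0.16],[0,-0.0005,-0.185],[0,-0.0005,-0.202],[0,-0.0005,-0.202],[0,-0.0005,-0.202],[0,-0.0005,-0.202],[0,-0.0005,-0.202],[0,-0.0005,-0.202],[0,-0.0005,-0.202],[0,-0.0005,-0.202],[0,-0.0005,-0.202],[0,-0.0005,-0.202],[0,-0.0005,-0.202]],"roll":[0,0,0,0,0,0,0,0,0,0,0,0,0,0,0,0],"jaw":[0.6,0.6,0.6,0.6,0.6,0.6,0.6,0.6,0,0,0,0,0,0,0,0]}' 25
```

```text
clock: 3.25
tool_pos: [0.6254, 0.0291, 0.0502]
tcp_rot: [-2.041, 2.386, -0.004]
ft_force: [0.2, -1.1, 7.9]
opening: 0.27
```

```bash
python3 -m jog '{"translation":[[0,0,0.003],[0,0,0.003],[0,0,0.003]],"roll":[0,0,0],"jaw":[0,0,0]}' 25
python3 - <<'E'
from workcell import bot
import cv2,numpy as np
print(bot.tip_reach)
c=bot.read_camera("side"); s=bot.sense(); print(s["tool_pos"],s["ft_force"],s["wrist_torque"])
im=np.clip(c["image"].astype(float)*1.8,0,255).astype(np.uint8)
cv2.imwrite("pics/s1.png",im)
E
```

```text
clock: 3.5
tool_pos: [0.6242, 0.03, 0.0517]
tcp_rot: [-2.042, 2.386, -0.0]
ft_force: [0.4, 0.6, -0.1]
opening: 0.267
0.019
[0.62403151 0.02995169 0.05143402] [-1.03224774 -0.19050896  0.0510286 ] [-0.0121977   0.01448031  0.03317997]
```

View pics/s1.png

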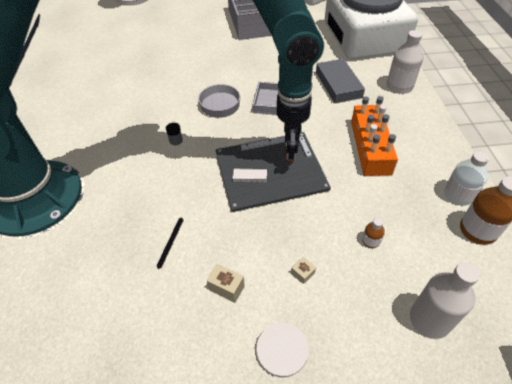

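The vial is between the fingers at (291,155). Carrying it to above the dish.

```bash
python3 -m jog '{"translation":[[0,0,0.03],[0,0,0.06],[-0.005,0.008,0.09],[-0.023,0.036,0.1],[-0.04,0.063,0.1],[-0.059,0.091,0.1],[-0.077,0.119,0.1],[-0.095,0.147,0.1],[-0.113,0.175,0.1],[-0.13,0.203,0.1],[-0.148,0.231,0.1],[-0.1635,0.2537,0.1],[-0.1635,0.2537,0.1],[-0.1635,0.2537,0.1],[-0.1635,0.2537,0.07],[-0.1635,0.2537,0.04],[-0.1635,0.2537,0.02],[-0.1635,0.2537,0.01],[-0.1635,0.2537,0.003],[-0.1635,0.2537,0.0]],"roll":[0,0,0,0,0,0,0,0,0,0,0,0,0,0,0,0,0,0,0,0],"jaw":[0,0,0,0,0,0,0,0,0,0,0,0,0,0,0,0,0,0,0,0]}' 25
python3 - <<'E'
from workcell import bot
from h import *
c=bot.read_camera("side"); s=bot.sense(); print(s["tool_pos"],s["ft_force"],s["opening"])
im=np.clip(c["image"].astype(float)*1.8,0,255).astype(np.uint8)[60:160,150:310]
cv2.imwrite("pics/s2.png",cv2.resize(im,(800,500),interpolation=cv2.INTER_CUBIC))
E
```

```text
clock: 5.22
tool_pos: [0.4612, 0.2823, 0.0507]
tcp_rot: [2.04, -2.388, 0.001]
ft_force: [0.1, -0.6, 0.7]
opening: 0.269
[0.46118407 0.28257887 0.05084389] [ 0.20080697  0.35224565 -0.1148882 ] 0.2692975573832772
```

View pics/s2.png

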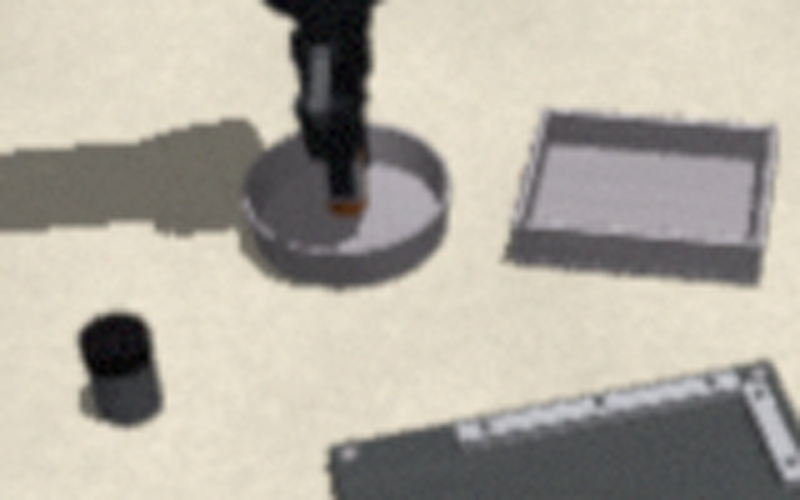

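The vial hangs over the dish centre, with its base at (347,207). Lowering it.

```bash
python3 -m jog '{"translation":[[0,0,-0.004],[0,0,-0.008],[0,0,-0.01],[0,0,-0.011],[0,0,-0.0115],[0,0,-0.0115]],"roll":[0,0,0,0,0,0],"jaw":[0,0,0,0,0,0]}' 25
```

```text
clock: 5.77
tool_pos: [0.4607, 0.2835, 0.0399]
tcp_rot: [-2.042, 2.387, 0.0]
ft_force: [-0.1, -0.2, -0.8]
opening: 0.272
```

```bash
python3 -m jog '{"translation":[[0,0,-0.001],[0,0,-0.0015],[0,0,-0.0015],[0,0,-0.0015]],"roll":[0,0,0,0],"jaw":[0,0,0,0]}' 25
```

```text
clock: 6.1
tool_pos: [0.4607, 0.2833, 0.0383]
tcp_rot: [-2.042, 2.387, -0.0]
ft_force: [0.4, -0.4, -1.4]
opening: 0.27
```

```bash
python3 -m jog '{"translation":[[0,0,-0.001],[0,0,-0.001],[0,0,-0.002],[0,0,-0.002],[0,0,-0.002]],"roll":[0,0,0,0,0],"jaw":[0,0,0,0,0]}' 25
```

```text
clock: 6.52
tool_pos: [0.4607, 0.2834, 0.0381]
tcp_rot: [-2.042, 2.387, 0.001]
ft_force: [-2.6, -0.9, 16.1]
opening: 0.272
```

Contact at 38 mm. I'll ease off, open partway and retreat.

```bash
python3 -m jog '{"translation":[[0,0,0.0015],[0,0,0.0015],[0,0,0.0015],[0,0,0.0015],[0,0,0.0015],[0,0,0.0015],[0,0,0.0015],[0,0,0.012],[0,0,0.03],[0,0,0.06],[0,0,0.1],[0,0,0.12],[0,0,0.12]],"roll":[0,0,0,0,0,0,0,0,0,0,0,0,0],"jaw":[0.27,0.29,0.32,0.38,0.46,0.5,0.5,0.5,0.5,0.5,0.5,0.5,0.5]}' 25
python3 - <<'E'
from workcell import bot
from h import *
w=cloud(bot.read_camera("side")); m=(np.abs(w[...,0]-.46)<.05)&(np.abs(w[...,1]-.283)<.05)&(w[...,2]>.035)&(w[...,2]<.075)
p=w[m]; print(len(p),p.min(0),p.max(0))
E
```

```text
clock: 7.6
tool_pos: [0.4633, 0.2849, 0.1615]
tcp_rot: [-2.036, 2.38, -0.001]
ft_force: [1.4, 0.1, -0.3]
opening: 0.499
87 [0.44812138 0.26870807 0.03513668] [0.47030847 0.29377104 0.0610075 ]
```

Vial stands upright, with its top at about 60 mm. Now the mailer.

```bash
python3 -m jog '{"translation":[[0.007,-0.036,0],[0.015,-0.075,0],[0.023,-0.115,0],[0.031,-0.155,0],[0.039,-0.195,0],[0.046,-0.235,0],[0.054,-0.275,0],[0.059,-0.3,0],[0.059,-0.3,0],[0.059,-0.3,-0.03],[0.059,-0.3,-0.06],[0.059,-0.3,-0.09],[0.059,-0.3,-0.11],[0.059,-0.3,-0.1185],[0.059,-0.3,-0.1185],[0.059,-0.3,-0.1185],[0.059,-0.3,-0.1185]],"roll":[0,0,0,0,0,0,0,0,0,0,0,0,0,0,0,0,0],"jaw":[0.6,0.6,0.6,0.6,0.6,0.6,0.6,0.6,0.6,0.6,0.6,0.6,0.6,0.6,0.6,0.6,0.6]}' 25
python3 -m jog '{"translation":[[0,0,0],[0,0,0],[0,0,0],[0,0,0],[0,0,0],[0,0,0],[0,0,0]],"roll":[0,0,0,0,0,0,0],"jaw":[0.3,0.2,0.1,0.1,0.1,0.1,0.1]}' 25
```

```text
clock: 9.07
tool_pos: [0.5202, -0.0164, 0.0387]
tcp_rot: [-2.042, 2.386, -0.001]
ft_force: [-0.4, 0.0, 0.4]
opening: 0.602
clock: 9.65
tool_pos: [0.5205, -0.0166, 0.0391]
tcp_rot: [-2.041, 2.386, -0.002]
ft_force: [-0.6, -0.3, 7.3]
opening: 0.339
```

```bash
python3 -m jog '{"translation":[[0,0,0.02],[0,0,0.05],[0.004,0.01,0.08],[0.017,0.044,0.09],[0.031,0.08,0.09],[0.045,0.116,0.09],[0.059,0.152,0.09],[0.073,0.188,0.09],[0.087,0.224,0.09],[0.101,0.26,0.09],[0.112,0.288,0.09],[0.112,0.288,0.09],[0.112,0.288,0.09],[0.112,0.288,0.06],[0.112,0.288,0.035],[0.112,0.288,0.015],[0.112,0.288,0.005],[0.112,0.288,0],[0.112,0.288,0]],"roll":[0,0,0,-2,-4,-6,-6.5,-6.5,-6.5,-6.5,-6.5,-6.5,-6.5,-6.5,-6.5,-6.5,-6.5,-6.5,-6.5],"jaw":[0.1,0.1,0.1,0.1,0.1,0.1,0.1,0.1,0.1,0.1,0.1,0.1,0.1,0.1,0.1,0.1,0.1,0.1,0.1]}' 25
python3 -m jog '{"translation":[[0,0,-0.003],[0,0,-0.006],[0,0,-0.008],[0,0,-0.009],[0,0,-0.0095],[0,0,-0.0095]],"roll":[0,0,0,0,0,0],"jaw":[0.1,0.1,0.1,0.1,0.1,0.1]}' 25
```

```text
clock: 11.23
tool_pos: [0.6311, 0.2697, 0.0372]
tcp_rot: [1.901, -2.499, 0.0]
ft_force: [0.1, -0.9, 0.1]
opening: 0.344
clock: 11.73
tool_pos: [0.6317, 0.2715, 0.0285]
tcp_rot: [-1.904, 2.499, 0.0]
ft_force: [-0.2, 0.1, -0.3]
opening: 0.339
```

```bash
python3 -m jog '{"translation":[[0,0,-0.0005],[0,0,-0.001],[0,0,-0.0015],[0,0,-0.0015],[0,0,-0.0015]],"roll":[0,0,0,0,0],"jaw":[0.1,0.1,0.1,0.1,0.1]}' 25
```

```text
clock: 12.15
tool_pos: [0.6318, 0.2715, 0.0282]
tcp_rot: [-1.904, 2.499, 0.0]
ft_force: [-3.2, -0.4, 8.0]
opening: 0.346
```

Contact. Releasing, then moving to the block (446,-289) with roll -18°.

```bash
python3 -m jog '{"translation":[[0,0,0.001],[0,0,0.001],[0,0,0.001],[0,0,0.001],[0,0,0.001],[0,0,0.001],[0,0,0.01],[0,0,0.04],[0,0,0.08],[0,0,0.12],[0,0,0.15]],"roll":[0,0,0,0,0,0,0,0,0,0,0],"jaw":[0.36,0.42,0.5,0.6,0.6,0.6,0.6,0.6,0.6,0.6,0.6]}' 25
python3 -m jog '{"translation":[[-0.012,-0.037,0],[-0.025,-0.075,0],[-0.038,-0.113,0],[-0.05,-0.151,0],[-0.063,-0.189,0],[-0.075,-0.227,0],[-0.088,-0.265,0],[-0.1,-0.303,0],[-0.113,-0.341,0],[-0.126,-0.379,0],[-0.138,-0.417,0],[-0.151,-0.455,0],[-0.163,-0.493,0],[-0.176,-0.531,0],[-0.186,-0.5605,0],[-0.186,-0.5605,0],[-0.186,-0.5605,0],[-0.186,-0.5605,0]],"roll":[-2,-4,-6,-8,-10,-12,-14,-16,-18,-18,-18,-18,-18,-18,-18,-18,-18,-18],"jaw":[0.8,0.8,0.8,0.8,0.8,0.8,0.8,0.8,0.8,0.8,0.8,0.8,0.8,0.8,0.8,0.8,0.8,0.8]}'
python3 - <<'E'
from workcell import bot
from h import *
c=bot.read_camera("top"); w=cloud(c)
print("mailer",rect(w,(100,130,155,190),.012,.0255)); print("vial",rect(w,(100,205,140,255),.05,.07))
s=bot.sense(); print(s["tool_pos"],s["tcp_rot"],s["q"].round(2))
c=bot.read_camera("wrist"); w=cloud(c); m=(w[...,2]>.04)&(w[...,2]<.05)&(np.hypot(w[...,0]-.446,w[...,1]+.289)<.06)
p=w[m]; r=cv2.minAreaRect((p[:,:2]*1000).astype(np.float32)); print(len(p),r)
im=np.clip(c["image"].astype(float)*1.3,0,255).astype(np.uint8); cv2.imwrite("pics/w2.png",im)
E
```

```text
clock: 13.07
tool_pos: [0.6327, 0.2716, 0.1806]
tcp_rot: [-1.901, 2.497, -0.001]
ft_force: [0.3, -0.3, 0.5]
opening: 0.603
clock: 14.57
tool_pos: [0.4458, -0.2887, 0.1772]
tcp_rot: [-1.489, 2.766, 0.0]
ft_force: [1.1, 0.9, 0.1]
opening: 0.8
mailer (array([631.2, 272.1]), array([32.4, 82.1]), 76.8, 414, np.float64(18.8))
vial (array([459.4, 283.5]), array([21.2, 22.8]), 1.5, 84, np.float64(57.9))
[ 0.4461866 -0.2878548  0.1770117] [-1.49146031e+00  2.76411932e+00  9.50619514e-04] [ 0.33  0.46  0.22  2.11 -0.18  0.58 -1.48]
2389 ((444.1967468261719, -290.1184387207031), (40.07619094848633, 59.54615783691406), 56.70063018798828)
```

View pics/w2.png

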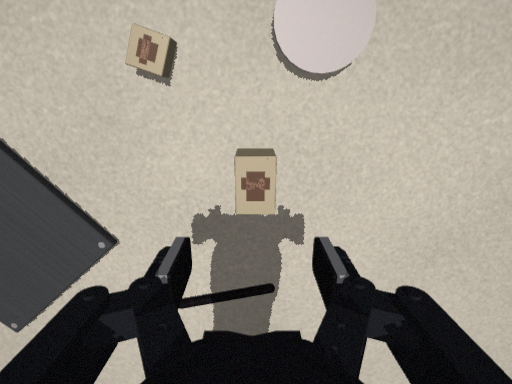

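The wrist view shows the block centred at (256,182), square to the jaws. Vial and mailer are placed correctly. Grasping the block.

```bash
python3 -m jog '{"translation":[[-0.001,-0.0005,-0.035],[-0.001,-0.0005,-0.07],[-0.001,-0.0005,-0.1],[-0.001,-0.0005,-0.125],[-0.001,-0.0005,-0.138],[-0.001,-0.0005,-0.1435],[-0.001,-0.0005,-0.1435],[-0.001,-0.0005,-0.1435],[-0.001,-0.0005,-0.1435],[-0.001,-0.0005,-0.1435],[-0.001,-0.0005,-0.1435],[-0.001,-0.0005,-0.1435],[-0.001,-0.0005,-0.1435],[-0.001,-0.0005,-0.1435],[-0.001,-0.0005,-0.1435]],"roll":[0,0,0,0,0,0,0,0,0,0,0,0,0,0,0],"jaw":[0.8,0.8,0.8,0.8,0.8,0.8,0.8,0.8,0.55,0.5,0.4,0.3,0.3,0.3,0.3]}' 50
```

```text
clock: 15.92
tool_pos: [0.4455, -0.29, 0.0346]
tcp_rot: [-1.489, 2.765, -0.003]
ft_force: [0.2, -0.2, 6.6]
opening: 0.46
```

```bash
python3 -m jog '{"translation":[[0,0,0.02],[0,0,0.05],[0.004,0.008,0.08],[0.018,0.035,0.09],[0.034,0.07,0.09],[0.052,0.105,0.09],[0.07,0.14,0.09],[0.087,0.175,0.09],[0.104,0.21,0.09],[0.122,0.245,0.09],[0.139,0.28,0.09],[0.157,0.315,0.09],[0.17,0.342,0.09],[0.1746,0.3517,0.09],[0.1746,0.3517,0.09],[0.1746,0.3517,0.09],[0.1746,0.3517,0.07],[0.1746,0.3517,0.05],[0.1746,0.3517,0.04],[0.1746,0.3517,0.04]],"roll":[0,0,3,8,13,18,23,28,33,38,41.5,41.5,41.5,41.5,41.5,41.5,41.5,41.5,41.5,41.5],"jaw":[0.3,0.3,0.3,0.3,0.3,0.3,0.3,0.3,0.3,0.3,0.3,0.3,0.3,0.3,0.3,0.3,0.3,0.3,0.3,0.3]}' 50
python3 - <<'E'
from workcell import bot
from fit import *
import pickle
s=bot.sense(); print(s["tool_pos"],s["tcp_rot"],s["ft_force"])
c=bot.read_camera("wrist"); pickle.dump(c,open("w3.pkl","wb"))
im=np.clip(c["image"].astype(float)*1.8,0,255).astype(np.uint8); cv2.imwrite("pics/w3.png",im)
E
```

```text
clock: 17.58
tool_pos: [0.6163, 0.0589, 0.0711]
tcp_rot: [2.365, -2.059, -0.005]
ft_force: [0.2, 0.2, -1.2]
opening: 0.459
[0.61628863 0.05890968 0.07106973] [ 2.3650719  -2.05894175 -0.00489013] [ 0.18781315  0.16423303 -1.20805337]
```

View pics/w3.png

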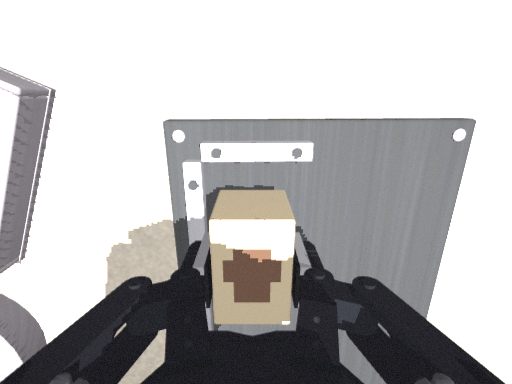

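The block at (252,255) is parallel to both bars with a gap on each side. Lowering it.

```bash
python3 -m jog '{"translation":[[0,0,-0.006],[0,0,-0.012],[0,0,-0.016],[0,0,-0.019],[0,0,-0.02],[0,0,-0.02],[0,0,-0.02]],"roll":[0,0,0,0,0,0,0],"jaw":[0.3,0.3,0.3,0.3,0.3,0.3,0.3]}' 50; python3 -m jog '{"translation":[[0,0,-0.0005],[0,0,-0.001],[0,0,-0.0015],[0,0,-0.0015],[0,0,-0.0015]],"roll":[0,0,0,0,0],"jaw":[0.3,0.3,0.3,0.3,0.3]}' 50
```

```text
clock: 18.22
tool_pos: [0.6193, 0.0621, 0.0534]
tcp_rot: [-2.373, 2.059, -0.0]
ft_force: [0.7, -0.3, -1.4]
opening: 0.456
clock: 18.63
tool_pos: [0.6192, 0.0621, 0.0518]
tcp_rot: [2.373, -2.059, -0.0]
ft_force: [-0.1, 1.4, -1.1]
opening: 0.465
```

```bash
python3 -m jog '{"translation":[[0,0,-0.0005],[0,0,-0.001],[0,0,-0.0015],[0,0,-0.0015],[0,0,-0.0015]],"roll":[0,0,0,0,0],"jaw":[0.3,0.3,0.3,0.3,0.3]}' 50
```

```text
clock: 19.05
tool_pos: [0.6193, 0.0621, 0.0507]
tcp_rot: [-2.373, 2.059, -0.0]
ft_force: [-0.6, -0.4, 3.8]
opening: 0.46
```

Seated on the plate with about 5 N. Now pushing along stage +y.

```bash
python3 -m jog '{"translation":[[-0.0003,0.002,0],[-0.0006,0.004,0],[-0.0008,0.006,0],[-0.001,0.007,0],[-0.0011,0.008,0],[-0.0011,0.008,0],[-0.0011,0.008,0]],"roll":[0,0,0,0,0,0,0],"jaw":[0.3,0.3,0.3,0.3,0.3,0.3,0.3]}' 50; python3 -m jog '{"translation":[[-0.0001,0.001,0],[-0.0003,0.002,0],[-0.0003,0.002,0],[-0.0003,0.002,0]],"roll":[0,0,0,0],"jaw":[0.3,0.3,0.3,0.3]}' 50
```

```text
clock: 19.63
tool_pos: [0.6189, 0.0698, 0.0507]
tcp_rot: [-2.372, 2.059, -0.002]
ft_force: [0.2, -1.9, 5.3]
opening: 0.458
clock: 19.97
tool_pos: [0.6187, 0.0712, 0.0507]
tcp_rot: [-2.372, 2.059, -0.003]
ft_force: [1.4, -3.0, 4.7]
opening: 0.462
```

```bash
python3 -m jog '{"translation":[[-0.0001,0.0005,0],[-0.0001,0.001,0],[-0.0001,0.001,0],[-0.0001,0.001,0]],"roll":[0,0,0,0],"jaw":[0.3,0.3,0.3,0.3]}' 50; python3 -m jog '{"translation":[[0.002,0.0003,0],[0.004,0.0006,0],[0.006,0.0009,0],[0.007,0.001,0],[0.0075,0.0011,0],[0.0075,0.0011,0],[0.0075,0.0011,0]],"roll":[0,0,0,0,0,0,0],"jaw":[0.3,0.3,0.3,0.3,0.3,0.3,0.3]}' 50
```

```text
clock: 20.3
tool_pos: [0.6187, 0.0712, 0.0507]
tcp_rot: [2.372, -2.059, 0.004]
ft_force: [0.6, -5.0, 5.6]
opening: 0.46
clock: 20.88
tool_pos: [0.6192, 0.0713, 0.0509]
tcp_rot: [2.364, -2.052, -0.011]
ft_force: [-10.5, -5.6, 19.5]
opening: 0.457
```

It is blocked in x about 9 mm before the expected contact, with force rising. Taking a look before pushing further.

Run:
```python
from workcell import bot
from fit import *
import pickle
c=bot.read_camera("wrist"); pickle.dump(c,open("w4.pkl","wb"))
s=bot.sense(); print(s["tool_pos"],s["tcp_rot"],s["ft_force"],s["wrist_torque"],s["q"].round(3))
a=np.clip(c["image"].astype(float)*1.3,0,255).astype(np.uint8)[120:340,160:340]
d=bot.read_camera("side"); pickle.dump(d,open("s4.pkl","wb"))
b=np.clip(d["image"].astype(float)*1.6,0,255).astype(np.uint8)[100:210,215:335]
cv2.imwrite("pics/x4.png",np.hstack([cv2.resize(a,(409,500)),cv2.resize(b,(390,500)[:1]+(358,)) if 0 else cv2.copyMakeBorder(cv2.resize(b,(390,358)),0,142,0,0,0)]))
```

```text
[0.61925668 0.07131065 0.05093545] [ 2.36374502 -2.05234996 -0.01100959] [-10.44626811  -5.5349483   19.53699623] [-1.17624807  1.97357426  0.15991692] [-0.222  0.738  0.049  1.946 -0.069  0.473 -1.553]
```

View pics/x4.png

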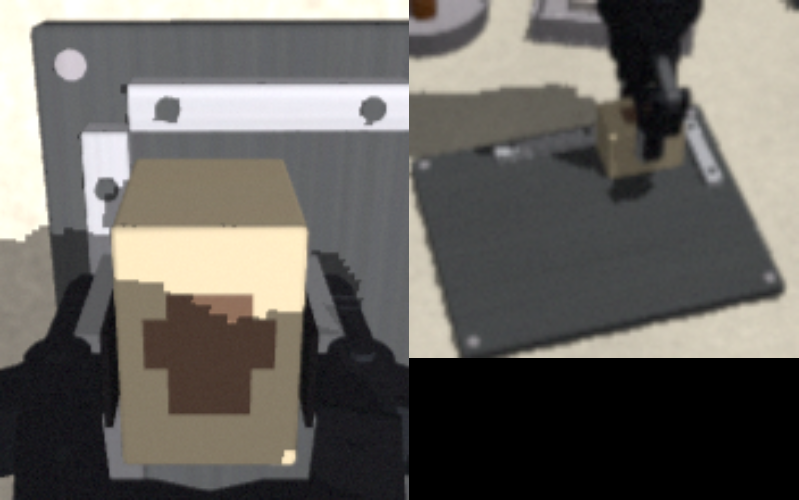

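The block touches the long bar and there is a visible gap to the short bar. Fingers are clear of both bars. The push has loaded the block onto the plate (19 N), so friction is holding it. I'll back off, lighten the vertical load and slide in again.

```bash
python3 -m jog '{"translation":[[-0.003,-0.0005,0],[-0.006,-0.001,0],[-0.0074,-0.0021,0],[-0.0073,-0.003,0.001],[-0.0073,-0.003,0.002],[-0.0073,-0.003,0.002]],"roll":[0,0,0,0,0,0],"jaw":[0.3,0.3,0.3,0.3,0.3,0.3]}' 50; python3 -m jog '{"translation":[[0.002,0.0003,0],[0.004,0.0006,0],[0.005,0.0007,0],[0.005,0.0007,0]],"roll":[0,0,0,0],"jaw":[0.3,0.3,0.3,0.3]}' 50
```

```text
clock: 21.48
tool_pos: [0.6177, 0.071, 0.0517]
tcp_rot: [2.372, -2.058, -0.001]
ft_force: [1.0, -2.5, -0.7]
opening: 0.456
clock: 21.82
tool_pos: [0.6221, 0.0717, 0.0517]
tcp_rot: [2.372, -2.058, -0.002]
ft_force: [-0.4, -3.9, -2.3]
opening: 0.46
```

```bash
python3 -m jog '{"translation":[[0.002,0.0003,0],[0.004,0.0006,0],[0.005,0.0007,0],[0.005,0.0007,0]],"roll":[0,0,0,0],"jaw":[0.3,0.3,0.3,0.3]}' 50; python3 -m jog '{"translation":[[0.001,0.0001,0],[0.002,0.0003,0],[0.002,0.0003,0],[0.002,0.0003,0]],"roll":[0,0,0,0],"jaw":[0.3,0.3,0.3,0.3]}' 50
```

```text
clock: 22.15
tool_pos: [0.6284, 0.0726, 0.0523]
tcp_rot: [-2.373, 2.059, -0.001]
ft_force: [-0.1, -4.2, -2.2]
opening: 0.461
clock: 22.48
tool_pos: [0.6287, 0.0726, 0.0522]
tcp_rot: [2.371, -2.058, -0.003]
ft_force: [-2.9, -4.5, -0.4]
opening: 0.462
```

Contact with the short bar is where expected. The block is riding about 1.5 mm high, so I'm lowering it onto the plate.

```bash
python3 -m jog '{"translation":[[-0.001,-0.001,0],[-0.001,-0.001,-0.0005],[-0.001,-0.001,-0.001],[-0.001,-0.001,-0.0015],[-0.001,-0.001,-0.0015],[-0.001,-0.001,-0.0015]],"roll":[0,0,0,0,0,0],"jaw":[0.3,0.3,0.3,0.3,0.3,0.3]}' 50; python3 -m jog '{"translation":[[0.0005,0.0005,0],[0.001,0.001,0],[0.001,0.001,0],[0.001,0.001,0]],"roll":[0,0,0,0],"jaw":[0.3,0.3,0.3,0.3]}' 50
```

```text
clock: 22.98
tool_pos: [0.6287, 0.0725, 0.0508]
tcp_rot: [-2.373, 2.058, 0.001]
ft_force: [-3.8, -0.9, 1.5]
opening: 0.462
clock: 23.32
tool_pos: [0.6287, 0.0725, 0.0508]
tcp_rot: [2.371, -2.057, -0.003]
ft_force: [-5.0, -2.8, 3.4]
opening: 0.466
```

```bash
python3 -m jog '{"translation":[[0.001,0.001,0],[0.002,0.002,0.0003],[0.003,0.003,0.0006],[0.003,0.003,0.0006],[0.003,0.003,0.0006],[0.003,0.003,0.0006]],"roll":[0,0,0,0,0,0],"jaw":[0.3,0.3,0.3,0.3,0.3,0.3]}' 50
```

```text
clock: 23.82
tool_pos: [0.6289, 0.0727, 0.051]
tcp_rot: [2.366, -2.054, -0.006]
ft_force: [-8.9, -6.6, 5.7]
opening: 0.459
```

```bash
python3 -m jog '{"translation":[[0,0.001,0],[0,0.002,0],[0,0.0025,0],[0,0.0025,0],[0,0.0025,0]],"roll":[0,0,0,0,0],"jaw":[0.3,0.3,0.3,0.3,0.3]}' 50
python3 - <<'E'
from workcell import bot
from fit import *
import pickle
c=bot.read_camera("wrist"); s=bot.sense(); print(s["tool_pos"],s["tcp_rot"],s["ft_force"],s["wrist_torque"],s["opening"])
w=cloud(c); m=(w[...,2]>.055)&(w[...,2]<.068)&(np.hypot(w[...,0]-.628,w[...,1]-.073)<.045)
p=w[m]; print("block top",len(p),cv2.minAreaRect((p[:,:2]*1000).astype(np.float32)),"z",np.percentile(p[:,2],[2,50,98]))
A=np.c_[p[:,:2]-p[:,:2].mean(0),np.ones(len(p))]; print("plane",np.linalg.lstsq(A,p[:,2],rcond=None)[0])
bars(c,(150,100,240,330),(170,80,360,200))
d=bot.read_camera("side")
a=np.clip(c["image"].astype(float)*1.3,0,255).astype(np.uint8)[120:340,160:340]
b=np.clip(d["image"].astype(float)*1.6,0,255).astype(np.uint8)[100:210,215:335]
cv2.imwrite("pics/x5.png",np.hstack([cv2.resize(a,(409,500)),cv2.copyMakeBorder(cv2.resize(b,(390,358)),0,142,0,0,0)]))
t=bot.read_camera("top"); w=cloud(t)
for n,roi,lo,hi in [("vial",(100,205,140,255),.05,.07),("mailer",(100,130,155,190),.012,.0255),("small",(333,155,365,190),.015,.04),("petri",(385,175,435,222),.01,.03),("can",(155,265,185,295),.03,.07),("bottle",(315,90,340,120),.03,.1),("pen",(275,265,335,300),.005,.03)]: print(n,*rect(w,roi,lo,hi))
E
```

```text
clock: 24.23
tool_pos: [0.6289, 0.0728, 0.051]
tcp_rot: [2.363, -2.053, -0.004]
ft_force: [-8.0, -9.7, 5.7]
opening: 0.462
[0.62886369 0.07286501 0.05101652] [ 2.36337248 -2.05322575 -0.00377751] [ -9.27447369 -10.75351209   7.28916517] [-1.91100989  1.71294232  0.4033724 ] 0.4583129283976104
block top 9729 ((628.2844848632812, 73.590087890625), (60.65924072265625, 66.45936584472656), 6.895420074462891) z [0.05662264 0.06088608 0.06517344]
plane [-0.02229282 -0.00727743  0.06086109]
long 1113 ((648.3994140625, 99.78459167480469), (18.80592155456543, 47.71487045288086), 59.359222412109375) ang -26.627283 pt 651.59503 97.3191
short 2836 ((664.2201538085938, 69.11295318603516), (15.179007530212402, 81.9376220703125), 10.864167213439941) ang -78.77664 pt 664.72675 64.595695Traceback (most recent call last):
  File "<stdin>", line 14, in <module>
  File "h.py", line 12, in rect
    n,l,s,_=cv2.connectedComponentsWithStats(m); m=l==1+np.argmax(s[1:,4])
                                                        ~~~~~~~~~^^^^^^^^^
    return _wrapfunc(a, 'argmax', axis=axis, out=out, **kwds)
    return bound(*args, **kwds)
ValueError: attempt to get argmax of an empty sequence
```

View pics/x5.png

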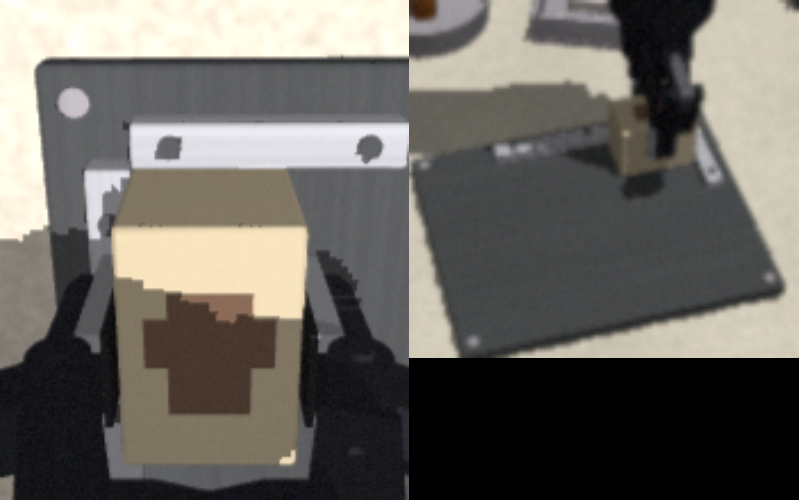

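The block's front face meets the short bar at (210,168) and its left side the long bar at (115,215). I'll check tilt on the inner part of the top face and confirm the bystanders.

Run:
```python
from workcell import bot
from fit import *
import pickle
for n,c,xy in (("air",pickle.load(open("w3.pkl","rb")),(.616,.059)),("now",bot.read_camera("wrist"),(.628,.073))):
    w=cloud(c); m=(w[...,2]>.055)&(w[...,2]<.09)&(np.hypot(w[...,0]-xy[0],w[...,1]-xy[1])<.017)
    p=w[m]; A=np.c_[p[:,:2]-p[:,:2].mean(0),np.ones(len(p))]; print(n,len(p),"plane",np.linalg.lstsq(A,p[:,2],rcond=None)[0])
t=bot.read_camera("top"); w=cloud(t)
for n,roi,lo,hi in [("vial",(100,205,140,255),.05,.07),("mailer",(100,130,155,190),.012,.0255),("small",(333,155,365,190),.015,.04),("petri",(385,175,435,222),.01,.03),("can",(155,265,185,295),.03,.07),("bottle",(315,90,340,120),.03,.1),("pen",(275,265,335,300),.005,.03)]:
    try: print(n,*rect(w,roi,lo,hi))
    except ValueError: print(n,"hidden")
w=cloud(bot.read_camera("side"));m=(np.abs(w[...,0]-.46)<.05)&(np.abs(w[...,1]-.283)<.05)&(w[...,2]>.035)&(w[...,2]<.075)
p=w[m]; print("vial side",len(p),p.min(0),p.max(0)); s=bot.sense(); print(s["ft_force"],s["tool_pos"],s["clock"])
```

```text
air 3263 plane [-0.00902988 -0.00146409  0.08111623]
now 3272 plane [-0.01055707 -0.00433519  0.06107451]
vial hidden
mailer [653.2 266.4] [30.6 36.7] 76.3 125 19.0
small [ 602.6 -274.8] [34.8 36.2] 39.3 215 24.1
petri [ 537.7 -423.2] [88.2 91.8] 1.0 1140 17.0
can [338.2 142.9] [36.1 22.9] 9.4 141 49.5
bottle [ 758.8 -217. ] [38.3 37. ] 86.7 237 51.0
pen [ 331.5 -168.5] [127.6  12.2] 68.8 254 10.0
vial side 85 [0.44818308 0.26833737 0.03591414] [0.47029315 0.29502962 0.06029848]
[-9.03907423 -9.83472355  6.01705192] [0.62887112 0.07281898 0.05099306] 24.5333
```

```bash
python3 -c "
from workcell import bot
print(bot.sign_off())"
```

```text
the job is handed in; nothing more can be done
None
```

The job is done and handed in at about 24.5 s of the 72 s allowed. The vial stands in the dish, the mailer lies in the tray, and the block is home in the corner, still gripped and pressed against both bars.

- **Vial:** it stands upright at the dish centre, with its top at about 60 mm in the last side-camera check.
- **Mailer:** it lies flat and centred in the tray, confirmed right after placing. In the last picture the arm hid part of it; the visible part agreed.
- **Block:** it sits flat on the plate, within about 0.2° of its tilt in the air and with its top at 61 mm as expected. It presses about 10 N on the short bar and 8–9 N on the long bar, with about 6 N downward and the grip set to 50 N. The close-up picture shows it touching both bars, and the contact positions agree with the measured corner to about 1 mm.

**First push:** the first push towards the short bar stalled about 9 mm short, because the block was loaded onto the plate (about 20 N) and stuck by friction. I backed off, lightened the load, slid it home and set it down again.

**Bystanders:** the small block, petri dish, bottle and pen were unmoved to within 1 mm. The canister was partly hidden by the arm in the last picture, so I could not fully measure it. The arm did not go near it.

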